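# Collapse the flat-topped telescoping tube support

### The arm

A 6-joint arm with a two-finger parallel gripper is mounted at the origin on the work surface. World frame = base frame: x ahead of the robot, y to its left, z up, the work surface at z = 0. Lengths are in m, angles in rad, forces in N, time in s.
With the tool pointing down it reaches from about 0.275 to 1 m from the base axis. Payload 8.4 kg.
Tool frame: the origin (TCP) lies at the very end of the fingers, on their centre line; the grasp point (between the pads) lies 19 mm behind it; z points along the fingers, y is the direction in which the jaws open and shut (so a half turn about z gives the same grasp; the last joint's range is limited). The gripper opens to 85 mm and grips with 20 to 120 N. Pads are 22 mm wide; open, the fingers measure 114 mm over their backs; the gripper's body (76 mm by 85 mm) begins 54 mm behind the grasp point. The pads swing forward as they close: fully open they stand 13 mm farther back than shut.
Start: joints at [1.151, 0.353, 1.633, -0, 1.155, -0.002], TCP at [0.254, 0.571, 0.231] pointing down, gripper open.
Joint ranges: [-2.63, 2.63], [-0.92, 2.1], [0.06, 2.66], [-1.3, 4.44], [0, 2.69], [-3.02, 3.02]. Speed limits (rad/s): [2.22, 2.22, 2.79, 3.14, 3.14, 3.14].

### API

Orientations are given as a unit quaternion [x, y, z, w].
In Python, from station import bot, eyes, job, models gives the robot as it stands. The module is installed in compiled form; this text tells all that it offers.
- The arm moves only by the tool servo_tool, never from a script. Its argument "targets" is text: rows parted by semicolons, each of 5 numbers parted by spaces: the shift along the tool's x, y, z in m, then the turn about the tool's z in degrees, then the finger opening in m, from 0 to 0.0854. In form: dx dy dz twist claw; .... A call has 1 to 12 rows; each row shifts and turns the commanded pose from where the row before left it, along the tool's axes as they then stand; what a row does not reach is not made up. A row lasts 1/8 s, in which the tool goes at most 62.5 mm and 10.7 degrees, less where a joint would pass 70% of its speed; a pose out of reach is approached as far as the arm can. A call is refused whole if a number of a shift passes 0.0625 or a number of a turn 10.7, either way. A call with a gripper value outside its range is refused whole. The fingers move at their own pace and stop on an object; "grip_force" is the grip in N (left out, the last holds). Time passes only in rows, so rows that do not move let the fingers close. It gives the time, the measured TCP pose, the force and the opening at its end, in the units of the state.
- bot.read_state(): the state, without advancing time (a new reading comes with each control period).
- eyes.snapshot(name): name is "side" or "top" or "wrist"; returns (picture, depth): 400x640x3 uint8, red, green, blue; 400x640 float32, m along the optical axis (not along the pixel's ray), 0 where there is no reading.
- eyes.get_calibration(name): a dict with "K" (3x3 intrinsics, pixels), "position" and "attitude" of the camera in the world; the wrist camera has in their place "tool_from_camera" (4x4, takes a point from camera to tool coordinates, whose origin is the TCP and whose axes are the flange's). Camera axes: x right, y down, z forward; pixel columns grow to the right and rows downward; lengths in m; the calibration is good to about 2 mm. The wrist camera is an equidistant fisheye: a pixel r from the principal point sees the ray r / f radians off the axis. A picture is of the moment at which its call begins: read the wrist's pose just before it. get_calibration takes no time and is no camera call.
- job.sign_off(): hands the job in, once; it reports no verdict.
Trained networks look in the newest picture that a camera, given by its name, has taken for a name from the list of things; names that differ only in an ending like _2 or _b are one class to them, and where a whole thing is asked for, a point or a joint stands for the part that bears it (a point fixed in the world has none). Each returns a list of dicts, best first, with "conf" (0 to 1); they miss things now and then, are a little off and sometimes report something else, mostly with a low value. They report only what shows in the picture. A call takes as long as a camera call. They do not tell look-alikes from the thing itself.
- models.trace(query, camera): "mask" (400x640 bool, what is visible of it) and "rect" ([left, top, right, bottom] in pixels, round what is visible of it).
The state is a dict: "t": time; "joint_pos": joint angles; "joint_vel": joint speeds; "tau": joint torques, N m; "ee_pos": TCP position; "ee_rot": TCP orientation; "contact_force": force on the tool from outside, world axes, zero at the start; "moment": the same for the moment, N m; "width": opening from 0.0 (shut) to 1.0 (fully open).
Only numpy, scipy, OpenCV 4.12 (cv2) and the standard library are available. Lean on these libraries where they do the work, as an engineer would, in place of code of your own. Each camera call takes 0.05 s, during which the arm holds its last target. There are 200 camera calls.

### The job

On the tube-bending bench stand two telescoping supports. Push the flat-topped one fully down from above so that its tubes are fully home, the innermost tube first and then the middle one into the outer. Leave the support with the V-shaped cradle standing as it is.

Things in the scene. Friction and masses are not known exactly. Their poses are not given: they have to be found in the camera images.
- flat_top (a point): Centre of the upper face of the flat round steel cap (52 mm wide, 12 mm thick) on the innermost tube of the flat-topped support, z up. Upright, bolted to the bench by a 100 x 100 x 14 mm plate; the tubes are coaxial and slide only vertically. Outer tube 50 mm wide, its mouth 110 mm above the bench. This point is 202 to 252 mm above the bench at the start, 132 mm when fully collapsed.
- flat_inner (a joint): How far the inner tube (24 mm wide) of the flat-topped support stands out of the middle tube, in m: 0 = fully home (cap resting on the middle tube's collar), at most 0.06. Held by sliding friction, it stays where it is left; a push of about 3 N moves it down.
- flat_middle (a joint): How far its middle tube (36 mm wide, with a dark top collar 47 mm wide, 10 mm thick) stands out of the outer tube, in m: 0 = fully home (collar on the outer tube's mouth), at most 0.06. Stiffer, stays where it is left; a downward push of about 10 N moves it, so a push on the cap slides the inner tube home first and, carried on, then the middle one.
- vee_top (a point): Bottom of the open V-shaped steel cradle (about 65 mm across) on top of the other telescoping support, which has the same base, tubes and friction; 12 mm above the underside of its head, 150 to 235 mm above the bench, z up. It must stay standing as it is.
Things that resemble listed ones, but are neither listed nor needed, are in the scene too. Leave any brown or turquoise look-alike of the part that bears flat_top alone.

How it is judged:
By the outcome, as a careful person would: the job done as asked, in the order asked, and still so for the second after the job is handed in, with the robot touching nothing.
It also fails if it takes over 32 s, if anything falls off the work surface, if the arm or the gripper's body presses on something with over 40 N, if the wrist force passes 120 N, or if a joint passes its speed limit or range.

## Working session

There is one attempt and no reset: what is moved stays moved. The work goes in short steps, Python scripts to look and compute and a tool call to move; the robot and the scene stay as the last step left them, time stands still between calls to the robot, and variables do not carry over. Pictures are saved under pics/ and viewed, about 8 in all and at most 12, crops included, and the job is handed in when it is done.

Besides the shell and the picture viewer there is one more tool, called after "Call:" as name(argument=value, ...) on one line, values as JSON. servo_tool: Moves the arm, as the interface text tells. Its arguments: {"type":"object","properties":{"targets":{"type":"string"},"grip_force":{"type":"number"}},"required":["targets"]}

```bash
mkdir -p pics; cat > h.py <<'E'
import numpy as np, cv2
from scipy.spatial.transform import Rotation as R
from station import bot, eyes, job, models
def rot(c):
    a=np.array(c["attitude"],float)
    return a if a.shape==(3,3) else R.from_quat(a).as_matrix()
def cloud(name,depth):
    c=eyes.get_calibration(name);K=np.array(c["K"])
    v,u=np.mgrid[:400,:640]
    p=np.stack([(u-K[0,2])/K[0,0]*depth,(v-K[1,2])/K[1,1]*depth,depth],-1)
    return p@rot(c).T+np.array(c["position"])
E
python3 - <<'E'
from h import *
im={}
for n in("side","top"):
    p,d=eyes.snapshot(n);im[n]=p;np.save(n+"_d.npy",d);cv2.imwrite(f"pics/{n}0.png",p[...,::-1])
    c=eyes.get_calibration(n);print(n,c["position"],np.round(rot(c),2).tolist())
    W=cloud(n,d)
    for q in("flat_top","vee_top"):
        for r in models.trace(q,n):
            m=r["mask"]&(d>0);P=W[m]
            if len(P)==0: print(q,r["conf"],r["rect"],"no depth");continue
            z=np.percentile(P[:,2],95);T=P[abs(P[:,2]-z)<.006]
            print(q,round(r["conf"],2),np.round(r["rect"]),len(P),"z95",z.round(3),"topmean",T.mean(0).round(3),"ext",(T.max(0)-T.min(0)).round(3),"col",p[m].mean(0).round())
cv2.imwrite("pics/both0.png",np.vstack([im["side"],im["top"]])[...,::-1][:, :, :] if 0 else cv2.resize(np.vstack([im["side"],im["top"]])[...,::-1],(480,600)))
print(bot.read_state())
E
```

```text
side [ 0.31513594 -0.66017897  0.81605367] [[0.96, -0.19, 0.19], [-0.26, -0.73, 0.63], [0.02, -0.65, -0.76]]
flat_top 0.91 [357. 191. 381. 222.] 554 z95 0.243 topmean [ 0.553 -0.207  0.241] ext [0.052 0.052 0.007] col [165. 164. 163.]
flat_top 0.74 [387. 282. 408. 306.] 477 z95 0.135 topmean [ 0.566 -0.378  0.133] ext [0.049 0.05  0.008] col [ 79. 179. 175.]
flat_top 0.71 [280. 228. 300. 251.] 380 z95 0.135 topmean [ 0.383 -0.19   0.133] ext [0.05  0.052 0.008] col [133.  91.  64.]
flat_top 0.71 [290. 300. 317. 331.] 604 z95 0.135 topmean [ 0.371 -0.376  0.133] ext [0.051 0.051 0.008] col [ 82. 177. 173.]
flat_top 0.68 [297. 103. 311. 133.] 276 z95 0.216 topmean [0.502 0.168 0.214] ext [0.034 0.066 0.009] col [148. 148. 147.]
flat_top 0.48 [321. 170. 342. 185.] 261 z95 0.135 topmean [ 0.526 -0.025  0.133] ext [0.052 0.052 0.007] col [ 81. 173. 170.]
vee_top 0.61 [296. 102. 316. 134.] 337 z95 0.217 topmean [0.504 0.168 0.215] ext [0.042 0.071 0.009] col [149. 149. 148.]
top [ 0.31827099 -0.04317943  1.02621136] [[-0.02, -0.99, 0.16], [-1.0, 0.02, -0.01], [0.0, -0.16, -0.99]]
flat_top 
[... 731 characters left out ...]
0. 125.]
{'t': 0.3, 'joint_pos': array([ 1.15057041e+00,  3.53258981e-01,  1.63363228e+00,  1.67057976e-06,
        1.15521841e+00, -2.40901501e-03]), 'joint_vel': array([-3.25696214e-05, -2.40533624e-03, -8.25720508e-04,  2.26223277e-03,
       -2.28863173e-04,  7.30231114e-04]), 'tau': array([-5.16654127e-04, -6.04598093e+01, -3.41875076e+01, -8.94728873e-05,
        6.17177517e-03,  3.27399266e-05]), 'ee_pos': array([0.25354375, 0.57108862, 0.2310196 ]), 'ee_rot': array([ 2.07392532e-01,  9.78257773e-01, -2.52600153e-04, -5.49693125e-05]), 'contact_force': array([ 0.63289324, -0.95469362,  0.96252326]), 'moment': array([-0.0417234 ,  0.00629672, -0.00614294]), 'width': 1.0012528550932447}
```

View pics/side0.png

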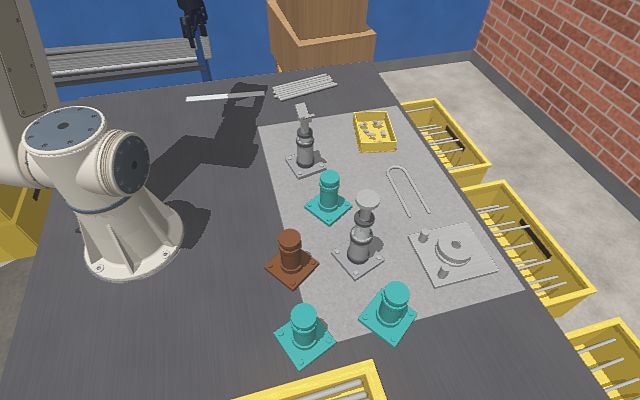

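View pics/top0.png

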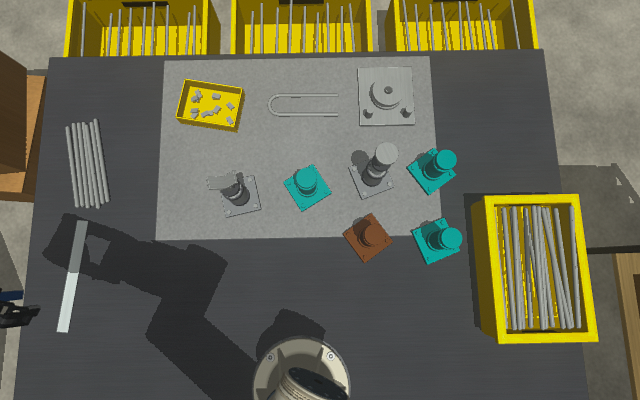

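Candidates for the flat cap, as side/top pixels:
- Steel flat cap: side (369,200), top (387,152), z≈0.241.
- Steel V cradle: side (304,115), top (223,180). This is the support to leave standing.
- Turquoise look-alikes in side: (329,178), (397,293), (303,313).
- Brown look-alike: side (290,239).

I choose the steel flat cap at about (0.5545, -0.207, 0.241). Its height lies in the 202–252 mm range and its width of 52 mm matches. I'll check it in a crop.

```bash
python3 -c "
import cv2
a=cv2.imread('pics/side0.png')[80:290,270:430];b=cv2.imread('pics/top0.png')[120:220,190:420]
a=cv2.resize(a,None,fx=2.6,fy=2.6,interpolation=2);cv2.imwrite('pics/crop.png',a)"
```

```text
(no output)
```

View pics/crop.png

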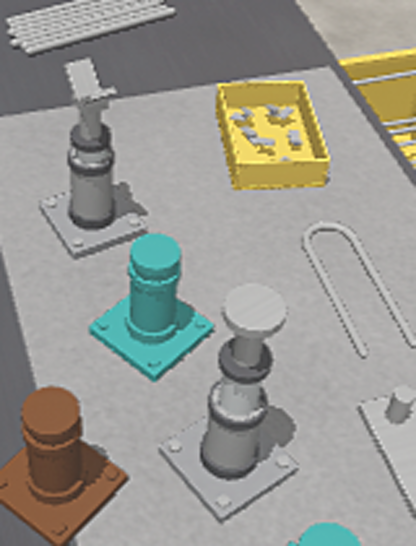

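Call:
servo_tool(targets="0 0 -0.03 0 0; 0 0 -0.04 0 0; 0 0 -0.04 0 0; 0 0 -0.02 0 0; -0.015 -0.015 0 0 0; -0.03 -0.03 0 0 0; -0.03 -0.03 0 0 0; -0.03 -0.03 0 0 0; -0.03 -0.03 0 0 0; -0.03 -0.03 0 0 0; -0.03 -0.03 0 0 0; -0.03 -0.03 0 0 0", grip_force=40)

```text
t: 1.8
ee_pos: [0.3676, 0.2716, 0.3599]
ee_rot: [0.207, 0.978, -0.001, -0.0]
contact_force: [-0.8, 0.1, -0.2]
width: 0.006
```

The crop shows the grey flat cap at crop (254,308) on a thin tube, with a dark collar at (245,355). The V cradle is at (88,85). The choice holds, so I carry on.

Call:
servo_tool(targets="-0.035 -0.035 0 0 0; -0.04 -0.04 0 0 0; -0.04 -0.04 0 0 0; -0.04 -0.04 0 0 0; -0.04 -0.04 0 0 0; -0.04 -0.04 0 0 0; -0.04 -0.04 0 0 0; -0.035 -0.035 0 0 0; -0.025 -0.025 0 0 0; -0.02 -0.02 0 0 0; -0.01 -0.01 0 0 0; 0 0 0 0 0")

```text
t: 3.3
ee_pos: [0.5527, -0.2078, 0.3604]
ee_rot: [0.208, 0.978, 0.0, -0.001]
contact_force: [-0.0, -0.3, 0.5]
width: -0.002
```

```bash
python3 - <<'E'
from h import *
s=bot.read_state();M=R.from_quat(s["ee_rot"]).as_matrix()
print(s["t"],s["ee_pos"],s["contact_force"],s["joint_pos"])
for n in("side","top"):
    p,d=eyes.snapshot(n);cv2.imwrite(f"pics/{n}1.png",p[...,::-1]);W=cloud(n,d)
    for r in models.trace("flat_top",n):
        m=r["mask"]&(d>0);P=W[m];print(n,r["conf"],P.mean(0).round(3))
print("shift in tool for cap",M.T@(np.array([.5545,-.207,.241])-s["ee_pos"]))
p,d=eyes.snapshot("wrist");cv2.imwrite("pics/w1.png",p[...,::-1])
c=eyes.get_calibration("wrist");K=np.array(c["K"]);T=np.array(c["tool_from_camera"])
for r in models.trace("flat_top","wrist"):
    m=r["mask"]&(d>0);v,u=np.nonzero(m)
    x=(u-K[0,2])/K[0,0];y=(v-K[1,2])/K[1,1];th=np.hypot(x,y)+1e-9;k=np.tan(th)/th;z=d[m]
    P=np.stack([x*k*z,y*k*z,z],1)@T[:3,:3].T+T[:3,3];P=P@M.T+s["ee_pos"]
    t=np.percentile(P[:,2],90);Q=P[abs(P[:,2]-t)<.006];print("wrist",r["conf"],np.round(r["rect"]),Q.mean(0).round(4),(Q.max(0)+Q.min(0)).round(3)/2,np.ptp(Q,0).round(3))
E
```

```text
3.3 [ 0.55271264 -0.20777529  0.36038448] [-0.02823459 -0.33362047  0.46721969] [-3.62174917e-01  2.04747534e-01  1.54836235e+00  1.02094426e-04
  1.39004005e+00 -1.51402204e+00]
side 0.8 [ 0.383 -0.19   0.133]
side 0.78 [ 0.554 -0.204  0.225]
side 0.75 [ 0.567 -0.378  0.131]
side 0.66 [ 0.526 -0.024  0.13 ]
top 0.58 [ 0.528 -0.027  0.132]
shift in tool for cap [-0.00150366  0.00143395  0.11938229]
wrist 0.81 [289. 166. 350. 224.] [ 0.5527 -0.2085  0.2389] [ 0.553  -0.209   0.2375] [0.05  0.051 0.007]
wrist 0.71 [191. 212. 229. 250.] [ 0.5665 -0.3783  0.1304] [ 0.5665 -0.3795  0.1295] [0.051 0.052 0.007]
wrist 0.65 [256.  22. 295.  64.] [ 0.384  -0.1909  0.1309] [ 0.383 -0.191  0.13 ] [0.05  0.051 0.008]
wrist 0.6 [426.  78. 464. 117.] [ 0.5273 -0.0286  0.1308] [ 0.5275 -0.027   0.13  ] [0.052 0.052 0.008]
wrist 0.6 [132.  84. 167. 122.] [ 0.3713 -0.3756  0.1306] [ 0.371  -0.3765  0.1295] [0.05  0.051 0.008]
```

View pics/w1.png

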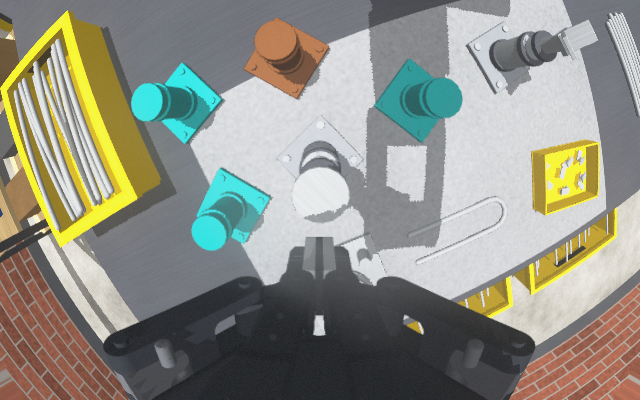

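The wrist view shows the steel cap at (320,194), straight below the closed fingers. All cameras put it within 2 mm of the TCP line, at z≈0.240. I descend, then press slowly.

Call:
servo_tool(targets="0 0 0.03 0 0; 0 0 0.035 0 0; 0 0 0.025 0 0; 0 0 0.01 0 0; 0 0 0.006 0 0; 0 0 0.006 0 0; 0 0 0.006 0 0; 0 0 0.006 0 0; 0 0 0.006 0 0; 0 0 0.006 0 0")

```text
t: 4.85
ee_pos: [0.5537, -0.2075, 0.2253]
ee_rot: [0.207, 0.978, -0.0, 0.0]
contact_force: [0.2, 0.2, 3.2]
width: 0.004
```

Contact is made at about 3 N, which is the inner tube sliding.

Call:
servo_tool(targets="0 0 0.006 0 0; 0 0 0.006 0 0; 0 0 0.006 0 0; 0 0 0.006 0 0; 0 0 0.006 0 0; 0 0 0.006 0 0")

```text
t: 5.6
ee_pos: [0.5537, -0.2075, 0.189]
ee_rot: [0.207, 0.978, -0.0, 0.0]
contact_force: [2.2, -1.1, 3.2]
width: 0.003
```

Call:
servo_tool(targets="0 0 0.006 0 0; 0 0 0.006 0 0; 0 0 0.006 0 0; 0 0 0.006 0 0; 0 0 0.006 0 0; 0 0 0.006 0 0")

```text
t: 6.35
ee_pos: [0.5537, -0.2075, 0.1537]
ee_rot: [0.207, 0.978, -0.0, 0.0]
contact_force: [-0.4, -0.2, 9.5]
width: 0.001
```

At about 10 N the middle tube is now sliding. I finish in small steps.

Call:
servo_tool(targets="0 0 0.005 0 0; 0 0 0.005 0 0; 0 0 0.004 0 0; 0 0 0.003 0 0; 0 0 0.002 0 0; 0 0 0 0 0")

```text
t: 7.1
ee_pos: [0.5537, -0.2075, 0.1346]
ee_rot: [0.207, 0.978, -0.0, 0.0]
contact_force: [1.8, -1.5, 7.0]
width: 0.0
```

Call:
servo_tool(targets="0 0 0.001 0 0; 0 0 0.001 0 0; 0 0 0.001 0 0; 0 0 0 0 0")

```text
t: 7.6
ee_pos: [0.5538, -0.2075, 0.132]
ee_rot: [0.207, 0.978, -0.0, 0.0]
contact_force: [-0.5, 0.2, 11.3]
width: 0.0
```

Call:
servo_tool(targets="0 0 0.001 0 0; 0 0 0 0 0")

```text
t: 7.85
ee_pos: [0.5538, -0.2075, 0.1319]
ee_rot: [0.207, 0.978, -0.0, 0.0]
contact_force: [-3.2, 0.5, 20.3]
width: 0.004
```

Call:
servo_tool(targets="0 0 0.001 0 0; 0 0 0 0 0")

```text
t: 8.1
ee_pos: [0.5538, -0.2076, 0.1318]
ee_rot: [0.207, 0.978, -0.0, 0.001]
contact_force: [-6.6, 2.3, 28.2]
width: -0.003
```

The force rises to 28 N with no more travel at z=0.132, so the support is fully home. I retreat straight up and check.

Call:
servo_tool(targets="0 0 -0.004 0 0; 0 0 -0.02 0 0; 0 0 -0.04 0 0; 0 0 -0.04 0 0; 0 0 -0.04 0 0; 0 0 -0.02 0 0; 0.03 0.03 0 0 0; 0.03 -0.03 0 0 0;0.03 -0.03 0 0 0; 0 0 0 0 0; 0 0 0 0 0")

```text
t: 9.48
ee_pos: [0.459, -0.1982, 0.2929]
ee_rot: [0.208, 0.978, 0.0, -0.0]
contact_force: [0.9, -0.5, -0.8]
width: 0.001
```

```bash
python3 - <<'E'
from h import *
s=bot.read_state();print(s["t"],s["ee_pos"],s["contact_force"])
for n in("side","top"):
    p,d=eyes.snapshot(n);W=cloud(n,d)
    if n=="side": cv2.imwrite("pics/side2.png",cv2.resize(p[80:290,250:450],None,fx=2.8,fy=2.8,interpolation=2)[...,::-1])
    for q in("flat_top","vee_top"):
      for r in models.trace(q,n):
        P=W[r["mask"]&(d>0)]
        if len(P)==0: continue
        z=np.percentile(P[:,2],95);print(n,q,round(r["conf"],2),z.round(3),P[abs(P[:,2]-z)<.006].mean(0).round(3))
E
```

```text
9.475 [ 0.45900979 -0.1981989   0.29291493] [ 0.85937388 -0.4645861  -0.81231558]
side flat_top 0.9 0.135 [ 0.371 -0.376  0.133]
side flat_top 0.85 0.135 [ 0.567 -0.377  0.133]
side flat_top 0.82 0.134 [ 0.553 -0.207  0.133]
side flat_top 0.58 0.313 [ 0.467 -0.202  0.311]
side flat_top 0.54 0.135 [ 0.383 -0.19   0.133]
top flat_top 0.86 0.135 [ 0.375 -0.37   0.132]
top flat_top 0.74 0.134 [ 0.529 -0.026  0.132]
top flat_top 0.5 0.134 [ 0.571 -0.198  0.131]
top vee_top 0.93 0.216 [0.507 0.165 0.214]
```

View pics/side2.png

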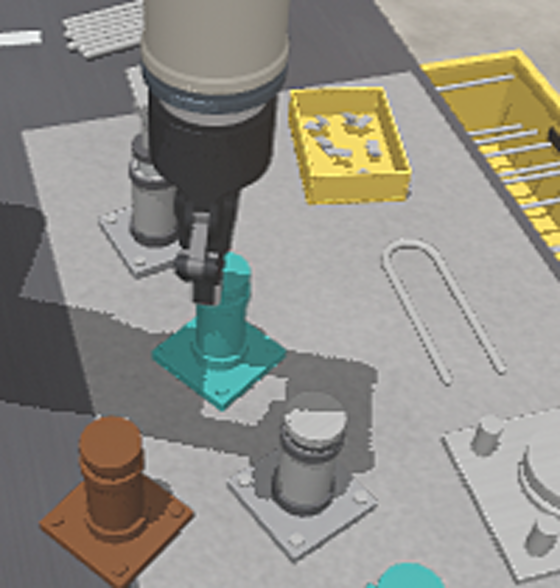

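The picture shows the steel support collapsed, with its cap at crop (315,415) sitting right on the collar and outer tube at z≈0.133. The vee head is unchanged at z 0.214 and the arm is clear.

```bash
python3 -c "
from station import job
print(job.sign_off())"
```

```text
the job is handed in; nothing more can be done
None
```

I pushed the flat-topped steel support fully down from above with the closed fingers, and handed the job in at about 9.7 s of the 32 s.

- **Order:** The wrist force was about 3 N while the inner tube slid. It rose to about 10 N while the middle tube went down, so the inner tube went home first.
- **Fully home:** Travel stopped at z = 0.132 m, where the force rose to 28 N with no further movement. After I backed off, the side camera read the cap at 0.133 m and the top camera at 0.131 m. Before the push, both cameras read the look-alikes, which stand at about that height, at 0.131–0.133 m.
- **V-cradle support:** The top camera read its head at (0.507, 0.165, 0.214) afterwards and (0.507, 0.164, 0.214) before, so it did not move.
- **Disagreements:** The top camera placed the cap's centre about 20 mm off in x; I think the arm was partly hiding it, but I did not check that. The side camera also reported one false cap at (0.467, -0.202, 0.311), which by its position is the gripper, and it did not find the V cradle in the last check.

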